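# Fit the axle pin of a cart wheel

### The job

Fit the garden-cart wheel to its fork, which is held on its side in a cradle on the bench: take the axle pin with the flat black grip out of the drilled timber block and thread it straight down through the slot in the fork's upper arm, the wheel's hub and the hole in the lower arm, until its collar sits flush on the upper arm, then let go. Neither the hub nor the lower hole lies exactly under the middle of the slot, so feel for each one in turn along the slot and draw the wheel along with the pin; go gently, never ram the pin or lean on it hard. Leave everything else on the bench as it is.

Things in the scene. Friction and masses are not known exactly. Their poses are not given: they have to be found in the camera images.
- axle_pin: Axle pin, about 150 g, standing upright in any one of the block's three holes; the tallest thing there. Origin at its lower end, z up. From below: steel shaft 12 mm in diameter, 72 mm long (1 mm chamfer), round collar 26 mm in diameter, 4 mm thick, flat-sided black grip 16 mm thick (pin's x), 32 mm wide (y), 44 mm tall (76 to 120 mm above the origin).
- pin_tip (a point): Centre of the lower end of the axle pin's shaft (the pin's origin).
- pin_grip (a point): Point on the pin's axis 100 mm above its lower end, inside the grip: a good height to pinch it across its 16 mm thickness.
- fork: Dark steel wheel fork on its side, 83 mm tall over the bench, the wheel (124 mm across, 30 mm thick) lying flat between its arms. Held in a cradle on rubber pads, it gives only downwards, 1 mm per 4 N. Origin 75 mm below the slot's middle, 8 mm over the bench; x along the fork to its stem, z up. Over 40 N between pin and fork, wheel or foot plate is forcing.
- slot (a point): Middle of the slot on the upper face of the fork's upper arm (8 mm thick), 83 mm above the bench. The slot is 35 mm long (fork's x) and 15 mm wide, so the 12 mm shaft can stand up to 11 mm either way from the middle. With the pin's collar on this face its end is 72 mm below it, 11 mm above the bench.
- block: Light timber block, 70 mm (x) by 180 mm (y), 45 mm tall, fixed, origin under its centre. Three upright blind holes, 13 mm in diameter, 35 mm deep (floor 10 mm above the bench), along its y at -58, 0 and +58 mm; the pins stand on their floors.
- knob_pin: Not needed: a short 12 mm steel pin with a round black knob 28 mm in diameter, 67 mm tall overall, standing in another hole of the block. Origin at its lower end.
- bolt: Not needed: a 12 mm steel bolt with a round head 20 mm in diameter, 61 mm tall overall, standing in another hole of the block. Origin at its lower end.
- wrench: Not needed: a steel wrench 170 mm long, lying beyond the block.
- jar: Not needed: a closed jar, 60 mm in diameter, 85 mm tall, standing on the fork's +y side. Origin under its centre.
- collar: Not needed: a loose steel collar, 38 mm in diameter, 12 mm tall, lying in front of the fork. Origin under its centre.
- oil_can: Not needed: a can, 68 mm in diameter, 150 mm tall. Origin under its centre.
- screwdriver: Not needed: a screwdriver lying on the left of the bench.
- hub_level (a point): Point of the fork 14 mm below point slot, at the height of the hub's flat top; the hub is 30 mm thick. Its 14 mm bore (1 mm chamfer) is on the fork's y = 0 but anywhere within 9.5 mm of this point along its x. The wheel slides along x only, 11 mm either way from the middle, against about 4 N of drag, and stays where left.
- foot_level (a point): Point of the fork 50 mm below point slot, at the height of the flat top of the lower arm's foot plate. Its 14 mm through hole (1 mm chamfer) is on the fork's y = 0 but anywhere within 9.5 mm of this point along its x, independent of the hub, out of sight under the wheel; the plate does not slide.
Things that resemble listed ones, but are neither listed nor needed, are in the scene too. What is shaped like the axle_pin but white is not meant.

How it is judged (in metres and radians):
On the way, in this order (a step that is already met when the one before it is completed fails the run):
1. the pin is through the slot and at least 10 mm into the wheel's hub (horizontal distance between pin_tip and slot below 0.016 m and z of pin_tip in the frame of fork below 0.051 m), for 0.1 s.
2. the pin is through the hub and at least 8 mm into the hole of the lower arm (horizontal distance between pin_tip and slot below 0.016 m and z of pin_tip in the frame of fork below 0.017 m), for 0.1 s.
At the end, for the whole second after the job is handed in: The axle pin stands upright (within 0.08 rad) through slot, hub and lower hole, its end within 16 mm of the slot's middle in plan, its collar within 2.5 mm of the upper arm, at rest and released (z of pin_tip in the frame of fork below 0.0055 m and horizontal distance between pin_tip and slot below 0.016 m and angle between axle_pin's own z axis and vertical below 0.08 rad and linear speed of axle_pin below 0.02 m/s and not (contact force between the fingers and axle_pin above 0.2 N)); the robot touches nothing.
It fails at once if the pin is forced: more than 40 N between the axle pin and the fork with its wheel and foot plate (contact force between axle_pin and fork above 40 N).
It fails at once if another pin is pulled out or a bystander is moved by more than 30 mm (distance of any of knob_pin, bolt, wrench, jar, collar, oil_can, screwdriver from where it was at the start of the episode above 0.03 m).
It also fails if it takes over 72 s, if anything falls off the work surface, if the arm or the gripper's body presses on something with over 40 N, if the wrist force passes 120 N, or if a joint passes its speed limit or range.

### The arm

A 6-joint arm with a two-finger parallel gripper is mounted at the origin on the work surface. World frame = base frame: x ahead of the robot, y to its left, z up, the work surface at z = 0. Lengths are in mm, angles in rad, forces in N, time in s.
With the tool pointing down it reaches from about 275 to 750 mm from the base axis. Payload 10.2 kg.
Tool frame: the origin (TCP) lies between the finger pads; the fingertips stand 17 mm ahead of it and the grasp point (between the pads) lies 2 mm behind it; z points along the fingers, y is the line along which they close (so a half turn about z gives the same grasp; the last joint's range is limited). The gripper opens to 85 mm and grips with 20 to 120 N. Pads are 22 mm wide; open, the fingers measure 114 mm over their backs; the gripper's body (76 mm by 85 mm) begins 54 mm behind the grasp point. The pads swing forward as they close: fully open they stand 13 mm farther back than shut.
Start: joints at [-1.476, 0.313, 1.498, -0, 1.331, -0.223], TCP at [164.038, -498.721, 218.094] pointing down, gripper open.
Joint ranges: [-2.94, 2.94], [-0.97, 2.17], [0.19, 2.56], [-1.23, 4.37], [0.02, 3.11], [-2.88, 2.88]. Speed limits (rad/s): [2.39, 2.39, 3.01, 3.14, 3.14, 3.14].

### API

Orientations are given as a unit quaternion [w, x, y, z].
In Python, from rig import * gives the robot as it stands.
- The arm moves only by the tool step_arm, never from a script. Its argument "commands" is text: rows parted by semicolons, each of 7 numbers parted by spaces: the opening, from 0 (shut) to 1 (fully open), then the shift along the tool's x, y, z in cm, then the turn, a rotation vector about the tool's x, y, z in rad. In form: hand x y z rx ry rz; .... A call has 1 to 20 rows; each row is the pose to reach, as a shift and turn from the pose commanded when the call began, along the tool's axes at that moment; what a row does not reach only later rows make up. A row lasts 1/12 s, in which the tool goes at most 41.7 mm and 7.16 degrees, less where a joint would pass 70% of its speed; a pose out of reach is approached as far as the arm can. A call with a gripper value outside its range is refused whole. The fingers move at their own pace and stop on an object; "newtons" is the grip in N (left out, the last holds). Time passes only in rows, so rows that repeat a pose let the fingers close. It gives the time, the measured TCP pose, the force, the opening and the grip force at its end, in the units of the state.
- sense(): the state, without advancing time (a new reading comes with each control period).
- capture(name): name is "scene" or "side" or "wrist"; returns the picture (400x640x3 uint8, red, green, blue); there is no depth.
- camera_model(name): a dict with "mtx" (3x3 intrinsics, pixels), "eye" and "rotation" of the camera in the world. Camera axes: x right, y down, z forward; pixel columns grow to the right and rows downward; lengths in mm; the calibration is good to about 2 mm. A picture is of the moment at which its call begins: read the wrist's pose just before it. camera_model takes no time and is no camera call; for the wrist camera it gives the pose at the moment of the call.
- finish_job(): hands the job in; it is judged then, once.
Trained networks look in the newest picture that a camera, given by its name, has taken for a name from the list of things; names that differ only in an ending like _2 or _b are one class to them, and where a whole thing is asked for, a point or a joint stands for the part that bears it (a point fixed in the world has none). Each returns a list of dicts, best first, with "score" (0 to 1); they miss things now and then, are a little off and sometimes report something else, mostly with a low value. They report only what shows in the picture. A call takes as long as a camera call. They do not tell look-alikes from the thing itself.
- search_frame(camera, label): "rect" ([centre column, centre row, width, height] in pixels, round what is visible of it).
- trace(camera, label): "mask" (400x640 bool, what is visible of it) and "rect" ([centre column, centre row, width, height] in pixels, round what is visible of it).
- spot_point(camera, label): "xy" ([column, row] in pixels: a listed point, or the origin of a listed thing).
The state is a dict: "time_s": time; "joints": joint angles; "dq": joint speeds; "tau": joint torques, N m; "eef_pos": TCP position; "ee_rot": TCP orientation; "force": force on the tool from outside, world axes, zero at the start; "wrist_torque": the same for the moment, N m; "grip_width": opening from 0.0 (shut) to 1.0 (fully open); "grip_force": force on a finger pad.
Only numpy, scipy, OpenCV 4.12 (cv2) and the standard library are available. Lean on these libraries where they do the work, as an engineer would, in place of code of your own. Each camera call takes 0.05 s, during which the arm holds its last target. There are 200 camera calls.

## Working session

There is one attempt and no reset: what is moved stays moved. The work goes in short steps, Python scripts to look and compute and a tool call to move; the robot and the scene stay as the last step left them, time stands still between calls to the robot, and variables do not carry over. Pictures are saved under pics/ and viewed, at most 10 in all, crops included, and the job is handed in when it is done.

Besides the shell and the picture viewer there is one more tool, called after ">>>" by a JSON object that holds its "name" and its "arguments". step_arm: Moves the arm, as the interface text tells. Its arguments: {"type":"object","properties":{"commands":{"type":"string"},"newtons":{"type":"number"}},"required":["commands"]}

```bash
mkdir -p pics; cat > h.py <<'E'
from rig import *
import numpy as np, cv2
def save(n,f): 
    im=capture(n); cv2.imwrite('pics/'+f,im[:,:,::-1]); return im
def ray(n,px,cm=None):
    c=cm or camera_model(n); K=np.array(c['mtx']); R=np.array(c['rotation'])
    d=R@np.linalg.solve(K,[px[0],px[1],1.0]); return np.array(c['eye'],float),d/np.linalg.norm(d)
def atz(n,px,z,cm=None):
    e,d=ray(n,px,cm); return e+d*(z-e[2])/d[2]
def tri(rs):
    A=0;b=0
    for e,d in rs:
        P=np.eye(3)-np.outer(d,d); A=A+P; b=b+P@e
    x=np.linalg.solve(A,b); return x,[float(np.linalg.norm((np.eye(3)-np.outer(d,d))@(x-e))) for e,d in rs]
def proj(n,p,cm=None):
    c=cm or camera_model(n); q=np.array(c['mtx'])@np.array(c['rotation']).T@(np.array(p)-c['eye']); return q[:2]/q[2]
E
python3 - <<'E'
from h import *
np.set_printoptions(precision=1,suppress=True)
a=save('scene','scene.png'); b=save('side','side.png')
print(camera_model('scene'),camera_model('side'))
for n in ('scene','side'):
    for l in ('axle_pin','block','slot','pin_grip','pin_tip','fork'):
        r=spot_point(n,l); print(n,l,[(np.round(x['xy'],1),round(x['score'],2)) for x in r[:4]])
print(sense())
E
```

```text
{'mtx': array([[403.5,   0. , 321.8],
       [  0. , 403.5, 192. ],
       [  0. ,   0. ,   1. ]]), 'eye': array([1100.3,  273.6, 1004.9]), 'rotation': array([-0.2,  0.5,  0.8, -0.3])} {'mtx': array([[394.1,   0. , 324. ],
       [  0. , 394.1, 200.7],
       [  0. ,   0. ,   1. ]]), 'eye': array([ 236.5, -848.5,  917.3]), 'rotation': array([-0.4,  0.9, -0.1,  0.1])}
scene axle_pin [(array([211.1, 194.8]), 0.75), (array([277.5, 180.8]), 0.71), (array([255. , 200.2]), 0.67), (array([260.1, 169.9]), 0.51)]
scene block [(array([254.3, 201.5]), 0.69), (array([236. , 197.6]), 0.31)]
scene slot [(array([351.9, 206. ]), 0.74), (array([168. , 220.3]), 0.23)]
scene pin_grip [(array([276.1, 158. ]), 0.71), (array([253.2, 150. ]), 0.56), (array([205., 174.]), 0.53), (array([250.5, 179.6]), 0.52)]
scene pin_tip [(array([260.7, 171.4]), 0.73), (array([277.3, 179.9]), 0.58), (array([208.6, 191.7]), 0.46)]
scene fork [(array([352. , 216.8]), 0.63)]
side axle_pin [(array([330.1, 292.9]), 0.79), (array([323.4, 268.7]), 0.7), (array([363. , 268.1]), 0.69), (array([390.6, 311.2]), 0.69)]
side block [(array([360.6, 265.6]), 0.89)]
side slot [(array([310. , 184.3]), 0.98)]
side pin_grip [(array([396.5, 281.4]), 0.83), (array([362.6, 241. ]), 0.76), (array([317.8, 247.3]), 0.67), (array([362.3, 263.1]), 0.59)]
side pin_tip [(array([390.9, 304.6]), 0.69), (array([361. , 264.3]), 0.58), (array([330.1, 291.7]), 0.51)]
side fork [(array([311.1, 201.5]), 0.61), (array([348.8, 252.2]), 0.59)]
{'time_s': 0.7, 'joints': array([-1.5,  0.3,  1.5, -0. ,  1.3, -0.2]), 'dq': array([ 0., -0.,  0.,  0.,  0.,  0.]), 'tau': array([  0. , -41.2, -26. ,  -0. ,   0. ,   0. ]), 'eef_pos': array([ 164. , -498.7,  218.1]), 'ee_rot': array([-0. ,  1. ,  0.2, -0. ]), 'force': array([-0.1,  0.2, -0.1]), 'wrist_torque': array([0. , 0.1, 0. ]), 'grip_force': 0.0, 'grip_width': 1.0000332245675243}
```

```bash
sed -i 's/^import numpy as np, cv2/import numpy as np, cv2\nfrom scipy.spatial.transform import Rotation as Ro\ndef Rm(q): return Ro.from_quat(np.r_[q[1:],q[0]]).as_matrix()/; s/R=np.array(c\[.rotation.\])/R=Rm(c["rotation"])/; s/np.array(c\[.rotation.\]).T/Rm(c["rotation"]).T/' h.py
python3 - <<'E'
from h import *
np.set_printoptions(precision=1,suppress=True)
a=cv2.imread('pics/scene.png'); b=cv2.imread('pics/side.png')
ca=cv2.resize(a[120:270,140:420],None,fx=2.8,fy=2.8,interpolation=cv2.INTER_CUBIC)
cb=cv2.resize(b[140:340,230:430],None,fx=3,fy=3,interpolation=cv2.INTER_CUBIC)
cv2.imwrite('pics/ca.png',ca);cv2.imwrite('pics/cb.png',cb)
print(ca.shape,cb.shape)
print(tri([ray('scene',(351.9,206)),ray('side',(310,184.3))]))
print(tri([ray('scene',(254.3,201.5)),ray('side',(360.6,265.6))]))
G=[(276.1,158),(253.2,150),(205,174),(250.5,179.6)];H=[(396.5,281.4),(362.6,241),(317.8,247.3),(362.3,263.1)]
for g in G:
  for h in H:
    x,r=tri([ray('scene',g),ray('side',h)])
    if r[0]<8: print(g,h,x,r)
E
```

```text
(420, 784, 3) (600, 600, 3)
(array([480.7,  88. ,  89.3]), [6.407238633211677, 6.407238633211672])
(array([ 538.6, -206.6,    8. ]), [1.2173849288320178, 1.2173849288318674])
(276.1, 158) (317.8, 247.3) [ 422.9 -181.6  101.6] [4.250038106077864, 4.250038106077871]
(205, 174) (396.5, 281.4) [ 570.  -343.3  101.9] [3.9532374647427893, 3.953237464742967]
(250.5, 179.6) (362.6, 241) [ 538.  -204.7  113.6] [0.4524294325061815, 0.45242943250632495]
```

View pics/ca.png

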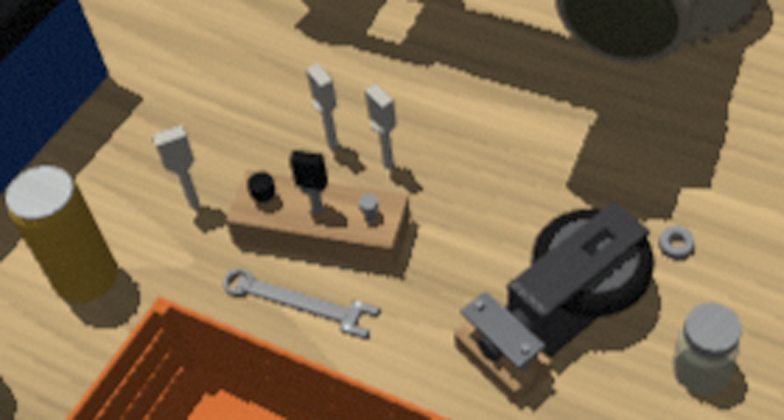

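View pics/cb.png

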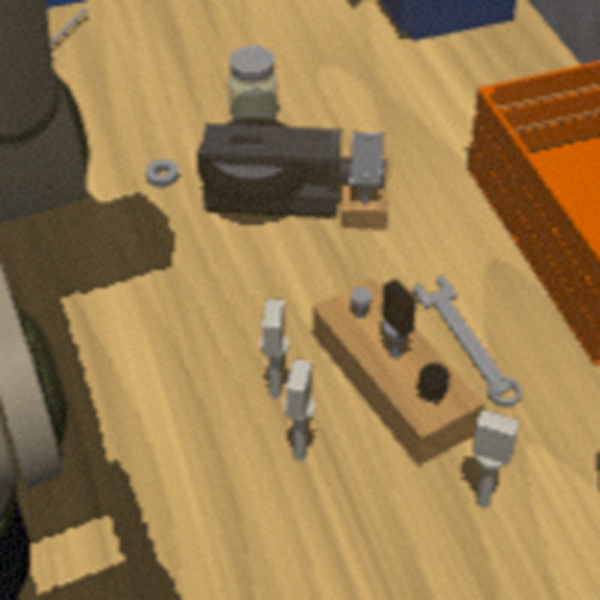

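```bash
cat >> h.py <<'E'
def goal(p,closing=None):
    """shift (cm) and rz to bring TCP to world p; closing = world xy angle of the tool's y line (tool kept/made vertical)"""
    s=sense(); R=Rm(s['ee_rot']); d=R.T@(np.array(p)-s['eef_pos'])/10
    rv=np.zeros(3)
    if closing is not None:
        best=None
        for k in (0,np.pi):
            y=np.array([np.cos(closing+k),np.sin(closing+k),0]); z=np.array([0,0,-1.]); x=np.cross(y,z)
            v=Ro.from_matrix(R.T@np.c_[x,y,z]).as_rotvec()
            if best is None or np.linalg.norm(v)<np.linalg.norm(best): best=v
        rv=best
    print('shift',np.round(d,2),'rv',np.round(rv,3),'j6',round(s['joints'][5],2)); return d,rv
E
python3 - <<'E'
from h import *
np.set_printoptions(precision=3,suppress=True)
s=sense();print(s['time_s']);R=Rm(s['ee_rot']);print(R)
c=camera_model('wrist');print(c['mtx'][0],c['mtx'][1],R.T@(c['eye']-s['eef_pos']),R.T@Rm(c['rotation']))
goal((500,-205,300),None)
for n,pts in (('scene',[(262.+0,186.),(368,208)]),):
    pass
# block ends: bolt and knob heads
k=lambda x,y:(140+x/2.8,120+y/2.8); q=lambda x,y:(230+x/3,140+y/3)
print(tri([ray('scene',k(262,180)),ray('side',q(434,375))])); print(tri([ray('scene',k(369,202)),ray('side',q(362,295))]))
for a,b in (((381,95),(275,312)),((320,75),(300,375)),((174,140),(497,420))): print('white',tri([ray('scene',k(*a)),ray('side',q(*b))]))
print('jar',tri([ray('scene',k(712,328)),ray('side',q(251,60))]),'can',tri([ray('scene',k(40,190))]*1+[(np.array([0,0,150.]),np.array([1.,0,0]))]),atz('scene',k(40,190),150))
# fork axis: upper arm edges at z=83
for p in ((610,205),(650,235),(508,290),(555,320),(598,243)): print(atz('scene',k(*p),83))
E
```

```text
0.7
[[ 0.95   0.312 -0.   ]
 [ 0.312 -0.95   0.   ]
 [-0.    -0.    -1.   ]]
[315.814   0.    314.472] [  0.    315.814 198.421] [  66.404    0.785 -155.694] [[-0.    -0.964 -0.265]
 [ 1.    -0.001  0.   ]
 [-0.001 -0.265  0.964]]
shift [ 41.09 -17.4   -8.19] rv [0. 0. 0.] j6 -0.22
(array([ 550.475, -262.01 ,   75.181]), [1.7224469284947275, 1.7224469284945176])
(array([ 525.537, -148.763,   69.593]), [1.0587824461898903, 1.058782446189924])
white (array([ 427.831, -183.106,  118.898]), [1.916796311032836, 1.916796311032783])
white (array([ 427.756, -256.442,  117.809]), [1.0455440734929042, 1.0455440734929782])
white (array([ 566.545, -348.75 ,  115.086]), [1.2431455909402482, 1.2431455909401579])
jar (array([528.021, 223.077,  82.336]), [0.9956342236756316, 0.9956342236758006]) can (array([ 785.344, -124.096,  248.383]), [158.36306963397828, 158.36306963397823]) [ 691.183 -404.186  150.   ]
[434.809  82.676  83.   ]
[453.041 132.583  83.   ]
[570.441  30.56   83.   ]
[582.486  84.849  83.   ]
[483.492  89.003  83.   ]
```

>>> {"name": "step_arm", "arguments": {"commands": "1 20 -7 -7.2 0 0 0;1 40 -14.1 -7.2 0 0 0;1 40 -14.1 -7.2 0 0 0;1 40 -14.1 -7.2 0 0 0;1 40 -14.1 -7.2 0 0 0;1 40 -14.1 -7.2 0 0 0;1 40 -14.1 -7.2 0 0 0;1 40 -14.1 -7.2 0 0 0;1 40 -14.1 -7.2 0 0 0;1 40 -14.1 -7.2 0 0 0;1 40 -14.1 -7.2 0 0 0;1 40 -14.1 -7.2 0 0 0;1 40 -14.1 -7.2 0 0 0;1 40 -14.1 -7.2 0 0 0;1 40 -14.1 -7.2 0 0 0"}}

```text
time_s: 1.95
eef_pos: [499.1, -240.7, 290.0]
ee_rot: [-0.0, 0.988, 0.157, -0.0]
force: [0.4, 0.3, -0.6]
grip_width: 0.998
grip_force: 0.0
```

```bash
cat > look.py <<'E'
from h import *
import sys,pickle
np.set_printoptions(precision=2,suppress=True)
name=sys.argv[1]; labels=sys.argv[2:]
s=sense(); cm=camera_model('wrist'); im=save('wrist',name+'.png'); out={}
for l in labels:
    r=spot_point('wrist',l); out[l]=[(x['xy'],x['score']) for x in r]
    print(l,[(np.round(x['xy'],1),round(x['score'],2)) for x in r[:4]])
pickle.dump((cm,out,s),open(name+'.pkl','wb')); print(s['eef_pos'],s['ee_rot'],s['time_s'],s['dq'].max())
E
python3 look.py w1 axle_pin pin_grip
```

```text
axle_pin [(array([265.9, 196.8]), 0.78), (array([306.6, 212.1]), 0.78), (array([299.1, 124.6]), 0.69), (array([292.1, 130.2]), 0.52)]
pin_grip [(array([306.9, 237. ]), 0.95), (array([294. , 131.5]), 0.91), (array([248.7, 220.3]), 0.68), (array([432.2, 152.5]), 0.67)]
[ 499.07 -240.7   289.97] [-0.    0.99  0.16 -0.  ] 1.95 0.0030024700795688655
```

>>> {"name": "step_arm", "arguments": {"commands": "1 3 -2 0 0 0 0;1 6.2 -4.3 0 0 0 0;1 6.2 -4.3 0 0 0 0;1 6.2 -4.3 0 0 0 0;1 6.2 -4.3 0 0 0 0"}}

```text
time_s: 2.52
eef_pos: [545.0, -180.1, 290.0]
ee_rot: [0.0, 0.987, 0.158, -0.0]
force: [-0.2, -0.1, -1.3]
grip_width: 1.004
grip_force: 0.0
```

```bash
python3 look.py w2 axle_pin pin_grip; python3 -c "
import cv2,numpy as np
cv2.imwrite('pics/w12.png',np.hstack([cv2.resize(cv2.imread('pics/w%d.png'%i)[:,100:500],(400,400)) for i in (1,2)]))"
```

```text
axle_pin [(array([332.7, 171.4]), 0.84), (array([432.7, 184.8]), 0.76), (array([296.1, 236.1]), 0.61), (array([338.6, 250.8]), 0.61)]
pin_grip [(array([460.9, 205.2]), 0.83), (array([334.7, 189.3]), 0.77), (array([343.8, 283.7]), 0.63), (array([286.2, 269.1]), 0.61)]
[ 545.05 -180.11  290.02] [ 0.    0.99  0.16 -0.  ] 2.5167 0.003605240071115067
```

View pics/w12.png

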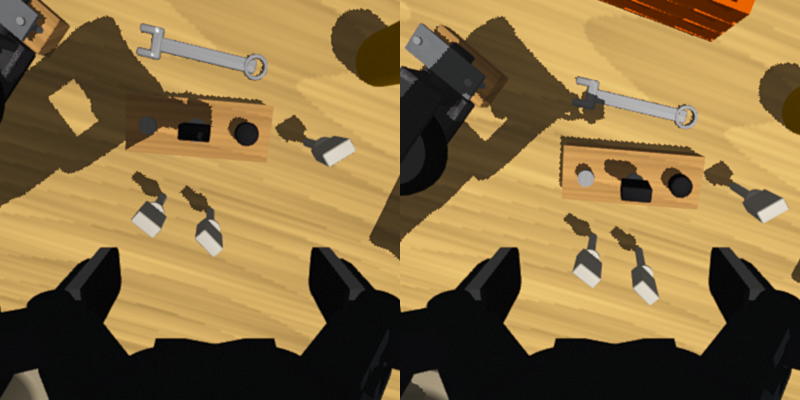

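```bash
python3 - <<'E'
from h import *
import pickle
np.set_printoptions(precision=2,suppress=True)
cs=[pickle.load(open(f'w{i}.pkl','rb'))[0] for i in (1,2)]
print(tri([ray('w',(294,131.5),cs[0]),ray('w',(334.7,189.3),cs[1])]))
print(tri([ray('w',(299,124.6),cs[0]),ray('w',(332.7,171.4),cs[1])]))
# cross-check with scene/side
print([proj('scene',(538,-205,110)),proj('side',(538,-205,110))])
o=[]
for i,(c,r) in enumerate([(294,131),(336,189)]):
    im=cv2.imread(f'pics/w{i+1}.png')[r-30:r+30,c-40:c+40]
    g=cv2.cvtColor(im,6); g=np.clip(g.astype(int)*5,0,255).astype('uint8')
    o.append(cv2.resize(g,(400,300),interpolation=cv2.INTER_NEAREST)); o.append(cv2.resize(cv2.cvtColor(im,6),(400,300),interpolation=cv2.INTER_NEAREST))
cv2.imwrite('pics/grip.png',np.vstack([np.hstack(o[:2]),np.hstack(o[2:])]))
E
```

```text
(array([ 536.96, -206.96,  108.43]), [0.2500698704154413, 0.25006987041545375])
(array([ 541.54, -207.45,   25.43]), [0.879363477848737, 0.8793634778486037])
[array([250.44, 180.41]), array([362.41, 241.92])]
```

View pics/grip.png

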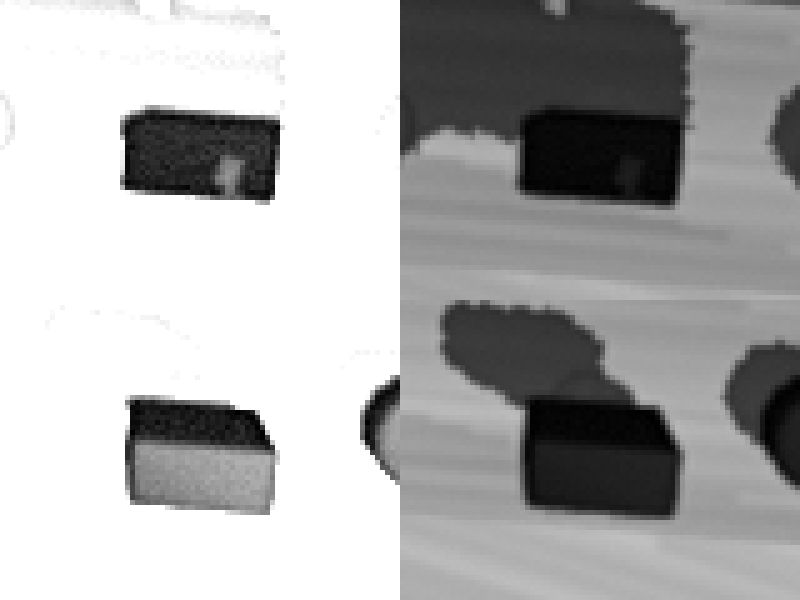

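```bash
python3 - <<'E'
from h import *
import pickle
np.set_printoptions(precision=2,suppress=True)
cs=[pickle.load(open(f'w{i}.pkl','rb'))[0] for i in (1,2)]
P=np.array([atz('w',p,130,cs[1]) for p in ((322,187),(350.8,189),(350.4,201.4),(322.4,199))])
print(P,P.mean(0),[np.linalg.norm(P[i]-P[(i+1)%4]) for i in range(4)])
print('wide',np.degrees(np.arctan2(*(P[1]+P[2]-P[0]-P[3])[1::-1])))
# two view bottom corners
x=tri([ray('w',(254+24.4,101+37.6),cs[0]),ray('w',(322.4,199),cs[1])]),tri([ray('w',(254+54.4,101+40),cs[0]),ray('w',(350.4,201.4),cs[1])]);print(x)
d=x[1][0]-x[0][0];print(np.degrees(np.arctan2(d[1],d[0])),np.linalg.norm(d))
E
```

```text
[[ 539.96 -190.91  130.  ]
 [ 547.18 -219.72  130.  ]
 [ 534.58 -223.85  130.  ]
 [ 527.97 -195.37  130.  ]] [ 537.42 -207.46  130.  ] [np.float64(29.705667167723018), np.float64(13.259228940545906), np.float64(29.238368418486452), np.float64(12.791545354756982)]
wide -76.41514808172238
((array([ 527.29, -195.26,  128.73]), [0.427485560554279, 0.42748556055422127]), (array([ 534.05, -224.05,  128.41]), [0.19754109032455133, 0.1975410903244503]))
-76.78020381956445 29.57381840383451
```

```bash
python3 - <<'E'
from h import *
goal((537.4,-207.2,170),np.radians(13.4)); print(sense()['joints'])
E
```

```text
shift [-1.54  2.29 12.02] rv [ 0.     0.    -1.489] j6 0.73
[-5.24043676e-01  3.87158193e-01  1.20887906e+00 -1.27139835e-04
  1.54547094e+00  7.30630991e-01]
```

>>> {"name": "step_arm", "arguments": {"commands": "1 -0.5 0.8 4 0 0 -0.12;1 -1 1.6 8 0 0 -0.24;1 -1.54 2.29 12 0 0 -0.36;1 -1.54 2.29 12 0 0 -0.48;1 -1.54 2.29 12 0 0 -0.6;1 -1.54 2.29 12 0 0 -0.72;1 -1.54 2.29 12 0 0 -0.84;1 -1.54 2.29 12 0 0 -0.96;1 -1.54 2.29 12 0 0 -1.08;1 -1.54 2.29 12 0 0 -1.2;1 -1.54 2.29 12 0 0 -1.32;1 -1.54 2.29 12 0 0 -1.44;1 -1.54 2.29 12 0 0 -1.489;1 -1.54 2.29 12 0 0 -1.489"}}

```text
time_s: 3.83
eef_pos: [537.5, -206.9, 170.2]
ee_rot: [0.0, 0.619, 0.786, -0.0]
force: [0.5, -0.1, -0.6]
grip_width: 1.001
grip_force: 0.0
```

```bash
python3 look.py w3 pin_grip axle_pin; python3 -c "
from h import *
goal((537.4,-207.2,108),np.radians(13.4))
print(proj('wrist',(537.4,-207.2,130)))"
```

```text
pin_grip [(array([311.9, 206.3]), 0.59), (array([157.1, 236.7]), 0.58), (array([315.4, 177.9]), 0.34)]
axle_pin [(array([309.1, 300.6]), 0.9), (array([201.2, 200.2]), 0.73), (array([211.5, 133. ]), 0.7), (array([315.4, 177.8]), 0.55)]
[ 537.5  -206.94  170.19] [ 0.    0.62  0.79 -0.  ] 3.8333 0.09916217770975938
shift [-0.05 -0.04  6.22] rv [ 0.  0. -0.] j6 -0.8
[314.57942512 217.257363  ]
```

View pics/w3.png

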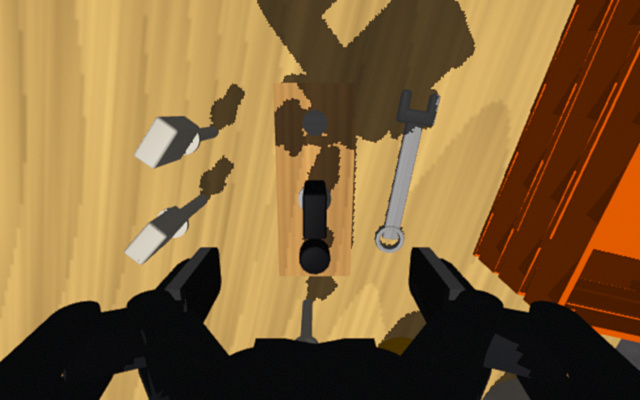

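>>> {"name": "step_arm", "arguments": {"commands": "1 0 0 3 0 0 0;1 0 0 6.2 0 0 0;1 0 0 6.2 0 0 0;1 0 0 6.2 0 0 0;0 0 0 6.2 0 0 0;0 0 0 6.2 0 0 0;0 0 0 6.2 0 0 0;0 0 0 6.2 0 0 0;0 0 0 6.2 0 0 0;0 0 0 6.2 0 0 0;0 0 0 6.2 0 0 0;0 0 0 6.2 0 0 0", "newtons": 70}}

```text
time_s: 4.98
eef_pos: [538.3, -206.3, 108.8]
ee_rot: [0.001, 0.619, 0.785, 0.0]
force: [-0.3, 0.3, 6.0]
grip_width: 0.158
grip_force: 70.3
```

>>> {"name": "step_arm", "arguments": {"commands": "0 0 0 -1 0 0 0;0 0 0 -2.5 0 0 0;0 0 0 -5 0 0 0;0 0 0 -8 0 0 0;0 0 0 -11 0 0 0;0 0 0 -13 0 0 0;0 0 0 -13 0 0 0;0 0 0 -13 0 0 0"}}

```text
time_s: 5.65
eef_pos: [537.9, -206.1, 238.5]
ee_rot: [0.0, 0.619, 0.785, 0.0]
force: [-0.5, -0.6, -3.3]
grip_width: 0.155
grip_force: 69.4
```

```bash
python3 -c "
from h import *
s=sense();print(s['force'],s['grip_width'],s['eef_pos'])
for a in (13.4,-20.5): goal((479,10,240),np.radians(a))"
```

```text
[-0.47941115 -0.6137351  -3.26160899] 0.15531823046084894 [ 537.92501906 -206.10624755  238.50222544]
shift [22.39 -0.68 -0.16] rv [0.001 0.001 0.002] j6 -0.81
shift [22.39 -0.68 -0.16] rv [0.001 0.    0.594] j6 -0.81
```

>>> {"name": "step_arm", "arguments": {"commands": "0 4 -0.5 0 0 0 0.1;0 8 -1 0 0 0 0.2;0 12 -1.5 0 0 0 0.3;0 16 -2 0 0 0 0.4;0 20 -2.5 0 0 0 0.5;0 23.7 -3 0 0 0 0.594;0 23.7 -3 0 0 0 0.594;0 23.7 -3 0 0 0 0.594;0 23.7 -3 0 0 0 0.594;0 23.7 -3 0 0 0 0.594"}}

```text
time_s: 6.48
eef_pos: [453.4, 16.5, 237.3]
ee_rot: [-0.0, 0.822, 0.57, -0.001]
force: [0.4, -0.1, -1.9]
grip_width: 0.159
grip_force: 69.4
```

```bash
python3 look.py w4 slot fork pin_tip hub_level
```

```text
slot [(array([312.8, 104.3]), 0.83)]
fork [(array([314.7, 104.9]), 0.85)]
pin_tip [(array([315.1, 195. ]), 0.88), (array([557.7, 368.6]), 0.28)]
hub_level [(array([313.9, 103.8]), 0.77), (array([313.4,  99.9]), 0.63)]
[453.44  16.45 237.32] [-0.    0.82  0.57 -0.  ] 6.4833 0.0060116433282780025
```

>>> {"name": "step_arm", "arguments": {"commands": "0 1.5 0 0 0 0 0;0 3 0 0 0 0 0;0 3 0 0 0 0 0;0 3 0 0 0 0 0"}}

```text
time_s: 7.07
eef_pos: [463.9, 45.4, 237.9]
ee_rot: [-0.0, 0.821, 0.57, -0.0]
force: [0.9, -0.0, -1.6]
grip_width: 0.162
grip_force: 69.4
```

```bash
python3 look.py w5 slot fork pin_tip hub_level; python3 -c "
import cv2,numpy as np
a,b=[cv2.imread('pics/w%d.png'%i) for i in (4,5)]
cv2.imwrite('pics/w45.png',np.vstack([cv2.resize(x[40:240,190:450],(780,300*2))[::1] for x in (a,)]))
cv2.imwrite('pics/w5c.png',cv2.resize(b[100:300,190:450],(780,600)))"
```

```text
slot [(array([311.9, 138.4]), 0.94)]
fork [(array([314.5, 129.2]), 0.62)]
pin_tip [(array([310.3, 196.6]), 0.64)]
hub_level [(array([313.9, 134.9]), 0.89), (array([317.1, 196. ]), 0.61)]
[463.89  45.37 237.91] [-0.    0.82  0.57 -0.  ] 7.0667 0.008132704309285883
```

View pics/w45.png

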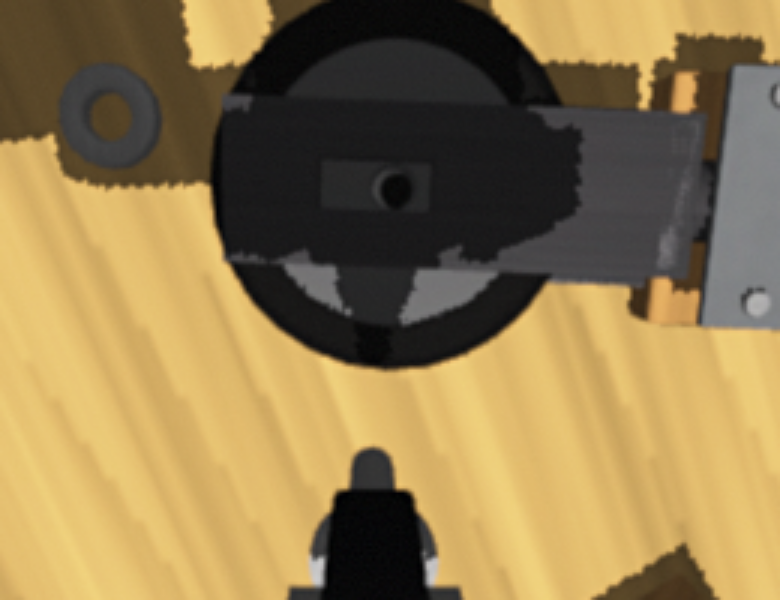

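View pics/w5c.png

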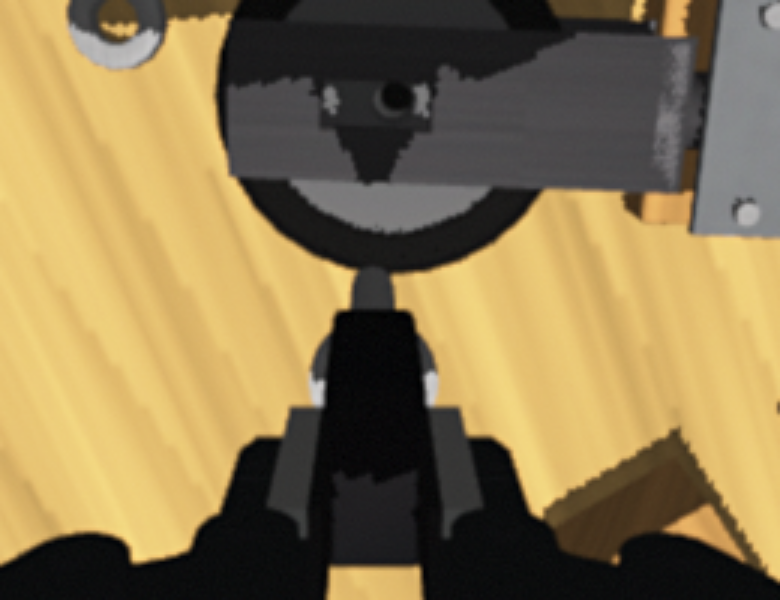

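```bash
python3 - <<'E'
from h import *
import pickle
np.set_printoptions(precision=2,suppress=True)
D=[pickle.load(open(f'w{i}.pkl','rb')) for i in (4,5)]
c4,c5=D[0][0],D[1][0]
p4=lambda x,y:(190+x/3,40+y/3); p5=lambda x,y:(190+x/3,100+y/3)
print('slot tri',tri([ray('',p4(375.5,186.5),c4),ray('',p5(376,106),c5)]))
s4=[atz('',p4(*p),83,c4) for p in ((320,160),(432,165),(430,213),(320,208))]
s5=[atz('',p5(*p),83,c5) for p in ((320,82),(433,83),(432,132),(320,127))]
for s in (s4,s5):
    s=np.array(s); d=s[1]+s[2]-s[0]-s[3]; print('slot',s.mean(0),np.degrees(np.arctan2(d[1],d[0])),np.linalg.norm(d)/2,np.linalg.norm(s[3]+s[2]-s[0]-s[1])/2)
print('nets',atz('',D[0][1]['slot'][0][0],83,c4),atz('',D[1][1]['slot'][0][0],83,c5))
for a,b,c,pp in (((225,262),(640,282),c4,p4),((250,98),(700,113),c4,p4),((232,177),(690,190),c5,p5)):
    d=atz('',pp(*b),83,c)-atz('',pp(*a),83,c); print('edge',np.degrees(np.arctan2(d[1],d[0])),atz('',pp(*a),83,c))
print('bore',atz('',p4(393,190),69,c4),atz('',p5(395,98),69,c5))
for (c,o,s) in D:
    R=Rm(s['ee_rot']); px=(314.,189.3)
    print('tip edge tool',R.T@(atz('',px,s['eef_pos'][2]-98,c)-s['eef_pos']), np.degrees(np.arctan2(R[1,1],R[0,1])), R[:,2])
E
```

```text
slot tri (array([480.08,  86.01,  81.84]), [0.037173874335016795, 0.03717387433510704])
slot [480.09  85.92  83.  ] -23.02864506280668 34.78447076116378 14.384125702447184
slot [480.13  86.03  83.  ] -21.996947400852598 36.2718829490412 14.894082063510014
nets [477.34  84.95  83.  ] [475.93  84.53  83.  ]
edge -23.254736752305597 [426.97  81.24  83.  ]
edge -22.352245363218632 [453.24 123.71  83.  ]
edge -22.113839880782805 [427.71  81.17  83.  ]
bore [485.23  83.28  69.  ] [486.66  85.4   69.  ]
tip edge tool [ 4.05 -0.28 98.  ] -20.53565809653969 [-0.  0. -1.]
tip edge tool [ 4.06 -0.28 98.  ] -20.462716200878084 [-0. -0. -1.]
```

```bash
python3 -c "
from h import *
goal((486.1,85.0,187),np.radians(-22.5))"
```

```text
shift [4.54 0.68 5.11] rv [0.    0.    0.034] j6 0.2
```

>>> {"name": "step_arm", "arguments": {"commands": "0 2 0.3 0 0 0 0.034;0 4.54 0.68 1 0 0 0.034;0 4.54 0.68 3 0 0 0.034;0 4.54 0.68 5.1 0 0 0.034;0 4.54 0.68 5.1 0 0 0.034;0 4.54 0.68 5.1 0 0 0.034;0 4.54 0.68 5.1 0 0 0.034"}}

```text
time_s: 7.9
eef_pos: [486.7, 85.2, 188.4]
ee_rot: [0.001, 0.831, 0.556, 0.001]
force: [-0.3, -0.1, -0.2]
grip_width: 0.158
grip_force: 69.4
```

```bash
python3 look.py w6 slot pin_tip; python3 -c "
import cv2,numpy as np
from h import *
b=cv2.imread('pics/w6.png')
cv2.imwrite('pics/w6c.png',cv2.resize(np.clip(b[130:250,240:400].astype(float)*2,0,255).astype('uint8'),(800,600)))
print(proj('wrist',(480.1,86,83)))
goal((486.1,85.0,187),np.radians(-22.5))"
```

```text
slot [(array([304.9, 192.2]), 0.8)]
pin_tip [(array([314.4, 196. ]), 0.87), (array([211. , 153.1]), 0.63)]
[486.69  85.18 188.4 ] [0.   0.83 0.56 0.  ] 7.9 0.0020475102921320484
[306.65768009 194.07483522]
shift [-0.05 -0.04  0.13] rv [ 0.002 -0.001  0.   ] j6 0.33
```

View pics/w6c.png

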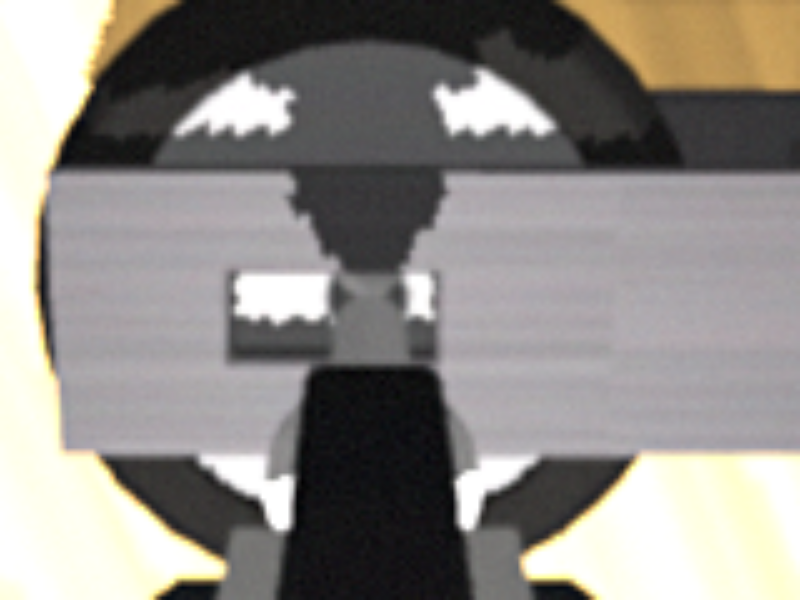

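```bash
python3 -c "
import cv2
g=cv2.imread('pics/w6.png',0)
for r in range(180,206): print(r,g[r,303:326])
from h import *
s=sense();R=Rm(s['ee_rot']);c=camera_model('wrist')
for v in (-1,0,1):
  for dz,r in ((98.5,5),(97.5,6)): print(v,r,proj('wrist',s['eef_pos']+R@np.array([-1.4+v+r,0,dz])))
"
```

```text
180 [81 50 34 39 31 26 27 26 28 27 29 26 26 28 27 27 27 27 40 78 87 87 87]
181 [85 73 60 67 50 31 25 26 27 26 27 28 27 26 27 27 26 25 40 78 86 87 85]
182 [84 83 83 84 73 38 24 25 26 25 26 26 28 26 26 26 28 43 55 81 85 86 83]
183 [84 85 85 86 76 47 29 27 29 28 27 28 27 29 28 27 38 67 81 85 87 86 84]
184 [96 98 91 78 65 59 47 41 39 36 38 40 40 38 40 37 44 65 91 99 98 97 93]
185 [129 127 112  77  57  65  66  64  59  57  56  56  56  56  55  55  56  79
 112 128 131 131 118]
186 [136 133 106  61  47  62  70  71  67  63  61  60  61  61  60  57  50  71
 111 133 137 137 132]
187 [132 128  95  49  32  49  64  70  70  68  64  64  64  63  59  46  37  50
  93 122 135 136 132]
188 [133 122  88  43  31  37  47  58  67  67  67  64  66  63  52  38  30  41
  80 114 132 135 129]
189 [132 120  83  43  31  34  39  48  58  62  61  61  62  57  48  38  32  42
  78 115 132 137 124]
190 [134 122  87  42  32  37  47  54  59  59  59  59  62  59  55  47  36  42
  79 121 135 138 122]
191 [137 129  92  49  36  47  57  58  58  58  60  60  60  61  60  57  46  47
  83 123 137 139 124]
192 [135 119  88  61  46  55  59
[... 559 characters left out ...]
6 58 59 57 58 59 59 59 59 60 61 59 61 58 50 37 34 36 33]
200 [26 26 29 44 56 58 57 59 59 59 59 60 60 58 60 60 60 59 48 32 27 26 24]
201 [34 35 40 50 58 59 61 59 56 60 61 62 61 61 61 60 62 60 56 39 34 35 34]
202 [46 41 43 49 51 52 51 53 52 52 53 54 54 54 54 54 55 54 52 46 44 44 46]
203 [31 23 20 19 23 20 20 24 21 19 22 22 23 23 20 23 23 20 22 19 20 20 32]
204 [13  9  4  7  6  2  3  2  4  6  0  7  7  4  5  4  9  6  5  5  5  8 12]
205 [ 6  5  8  4  8  9  6  6  6  6  7  7  8 11  5 10  8  8  5  4  6  7  4]
-1 5 [314.28300504 190.88008746]
-1 6 [314.28196588 189.99750089]
0 5 [314.28234502 189.70854954]
0 6 [314.28130169 188.81953387]
1 5 [314.28168366 188.53463512]
1 6 [314.28063614 187.63916601]
```

```bash
python3 -c "
from h import *
s=sense();a=np.radians(-22.5);X=np.array([np.cos(a),np.sin(a),0]);Y=np.array([-np.sin(a),np.cos(a),0]);S=np.array([480.1,86,83])
for u,v in ((6,7.5),(6,-7.5),(-17.5,0),(17.5,0)): print(u,v,proj('wrist',S+u*X+v*Y))
R=Rm(s['ee_rot']);d=s['eef_pos']+R@np.array([-1.4,0,98.5])-S;print('tip u,v,z',d@X,d@Y,d[2]+75)
"
```

```text
6 7.5 [313.67880404 185.50427103]
6 -7.5 [313.69134901 202.51151285]
-17.5 0 [286.15707206 194.08766806]
17.5 0 [327.15247937 194.06200601]
tip u,v,z 6.501201297419273 0.4993890451937084 81.80671440903346
```

>>> {"name": "step_arm", "arguments": {"commands": "0 0 -0.05 0.3 0 0 0;0 0 -0.05 0.6 0 0 0;0 0 -0.05 0.8 0 0 0;0 0 -0.05 1.0 0 0 0;0 0 -0.05 1.2 0 0 0;0 0 -0.05 1.4 0 0 0;0 0 -0.05 1.4 0 0 0"}}

```text
time_s: 8.63
eef_pos: [485.5, 85.7, 172.6]
ee_rot: [-0.0, 0.831, 0.556, -0.0]
force: [-0.1, -0.3, -1.8]
grip_width: 0.16
grip_force: 69.4
```

>>> {"name": "step_arm", "arguments": {"commands": "0 0 0 0.2 0 0 0;0 0 0 0.4 0 0 0;0 0 0 0.5 0 0 0;0 0 0 0.6 0 0 0;0 0 0 0.7 0 0 0;0 0 0 0.8 0 0 0;0 0 0 0.9 0 0 0;0 0 0 0.9 0 0 0"}}

```text
time_s: 9.3
eef_pos: [485.6, 85.7, 163.9]
ee_rot: [-0.0, 0.831, 0.556, -0.0]
force: [0.4, 0.0, -2.5]
grip_width: 0.155
grip_force: 69.4
```

>>> {"name": "step_arm", "arguments": {"commands": "0 0 0 0.2 0 0 0;0 0 0 0.4 0 0 0;0 0 0 0.6 0 0 0;0 0 0 0.8 0 0 0;0 0 0 1.0 0 0 0;0 0 0 1.2 0 0 0;0 0 0 1.4 0 0 0;0 0 0 1.4 0 0 0"}}

```text
time_s: 9.97
eef_pos: [485.5, 85.7, 149.7]
ee_rot: [-0.0, 0.831, 0.556, -0.0]
force: [-0.0, 0.2, -1.8]
grip_width: 0.16
grip_force: 69.4
```

>>> {"name": "step_arm", "arguments": {"commands": "0 0 0 0.2 0 0 0;0 0 0 0.4 0 0 0;0 0 0 0.6 0 0 0;0 0 0 0.8 0 0 0;0 0 0 1.0 0 0 0;0 0 0 1.2 0 0 0;0 0 0 1.4 0 0 0;0 0 0 1.45 0 0 0;0 0 0 1.45 0 0 0"}}

```text
time_s: 10.72
eef_pos: [485.6, 85.7, 135.4]
ee_rot: [-0.0, 0.831, 0.556, -0.0]
force: [-0.3, -0.4, -1.2]
grip_width: 0.158
grip_force: 69.4
```

>>> {"name": "step_arm", "arguments": {"commands": "0 0 0 0.15 0 0 0;0 0 0 0.3 0 0 0;0 0 0 0.4 0 0 0;0 0 0 0.5 0 0 0;0 0 0 0.55 0 0 0;0 0 0 0.55 0 0 0"}}

```text
time_s: 11.22
eef_pos: [485.9, 85.7, 130.4]
ee_rot: [0.0, 0.831, 0.556, 0.0]
force: [0.3, 0.4, 3.3]
grip_width: 0.162
grip_force: 70.0
```

>>> {"name": "step_arm", "arguments": {"commands": "0 0 -0.1 0 0 0 0;0 0 -0.2 0 0 0 0;0 0 -0.2 0 0 0 0"}}

```text
time_s: 11.47
eef_pos: [484.3, 86.4, 130.5]
ee_rot: [0.001, 0.831, 0.556, 0.001]
force: [2.2, -1.0, 3.2]
grip_width: 0.158
grip_force: 70.0
```

>>> {"name": "step_arm", "arguments": {"commands": "0 0 -0.1 0 0 0 0;0 0 -0.2 0 0 0 0;0 0 -0.2 0 0 0 0"}}

```text
time_s: 11.72
eef_pos: [482.7, 87.0, 130.5]
ee_rot: [0.001, 0.831, 0.556, 0.001]
force: [4.2, -1.9, 2.6]
grip_width: 0.154
grip_force: 70.0
```

>>> {"name": "step_arm", "arguments": {"commands": "0 0 -0.1 0 0 0 0;0 0 -0.2 0 0 0 0;0 0 -0.2 0 0 0 0"}}

```text
time_s: 11.97
eef_pos: [481.1, 87.7, 130.6]
ee_rot: [0.001, 0.831, 0.556, 0.001]
force: [6.1, -1.9, 3.2]
grip_width: 0.161
grip_force: 70.1
```

>>> {"name": "step_arm", "arguments": {"commands": "0 0 -0.1 0 0 0 0;0 0 -0.2 0 0 0 0;0 0 -0.2 0 0 0 0"}}

```text
time_s: 12.22
eef_pos: [479.4, 88.4, 130.6]
ee_rot: [0.001, 0.831, 0.556, 0.001]
force: [4.8, -1.6, 3.9]
grip_width: 0.158
grip_force: 70.1
```

>>> {"name": "step_arm", "arguments": {"commands": "0 0 -0.1 0 0 0 0;0 0 -0.2 0 0 0 0;0 0 -0.2 0 0 0 0"}}

```text
time_s: 12.47
eef_pos: [477.5, 89.2, 130.6]
ee_rot: [0.001, 0.831, 0.556, 0.001]
force: [5.2, -2.4, 2.9]
grip_width: 0.159
grip_force: 70.1
```

>>> {"name": "step_arm", "arguments": {"commands": "0 0 -0.1 0 0 0 0;0 0 -0.2 0 0 0 0;0 0 -0.2 0 0 0 0"}}

```text
time_s: 12.72
eef_pos: [475.7, 90.0, 130.6]
ee_rot: [0.001, 0.831, 0.556, 0.001]
force: [6.4, -3.0, 3.5]
grip_width: 0.158
grip_force: 70.1
```

>>> {"name": "step_arm", "arguments": {"commands": "0 0 -0.1 0 0 0 0;0 0 -0.2 0 0 0 0;0 0 -0.2 0 0 0 0"}}

```text
time_s: 12.97
eef_pos: [473.8, 90.7, 130.6]
ee_rot: [0.001, 0.831, 0.556, 0.001]
force: [6.4, -2.9, 3.0]
grip_width: 0.161
grip_force: 70.1
```

>>> {"name": "step_arm", "arguments": {"commands": "0 0 -0.1 0 0 0 0;0 0 -0.2 0 0 0 0;0 0 -0.2 0 0 0 0"}}

```text
time_s: 13.22
eef_pos: [472.0, 91.5, 130.6]
ee_rot: [0.001, 0.831, 0.556, 0.001]
force: [5.7, -1.7, 3.4]
grip_width: 0.163
grip_force: 70.1
```

>>> {"name": "step_arm", "arguments": {"commands": "0 0 -0.1 0 0 0 0;0 0 -0.1 0 0 0 0;0 0 -0.1 0 0 0 0"}}

```text
time_s: 13.47
eef_pos: [471.1, 91.9, 130.6]
ee_rot: [0.001, 0.831, 0.556, 0.001]
force: [5.3, -2.9, 2.7]
grip_width: 0.157
grip_force: 70.1
```

>>> {"name": "step_arm", "arguments": {"commands": "0 0 -0.1 0 0 0 0;0 0 -0.1 0 0 0 0;0 0 -0.1 0 0 0 0"}}

```text
time_s: 13.72
eef_pos: [470.2, 92.2, 130.6]
ee_rot: [0.001, 0.831, 0.556, 0.001]
force: [5.6, -3.0, 3.4]
grip_width: 0.158
grip_force: 70.1
```

>>> {"name": "step_arm", "arguments": {"commands": "0 0 0.1 -0.2 0 0 0;0 0 0.1 -0.2 0 0 0;0 0 0.1 -0.2 0 0 0"}}

```text
time_s: 13.97
eef_pos: [470.0, 92.1, 131.8]
ee_rot: [-0.0, 0.831, 0.556, -0.0]
force: [5.3, -1.5, -1.1]
grip_width: 0.162
grip_force: 69.5
```

>>> {"name": "step_arm", "arguments": {"commands": "0 0.1 0 0 0 0 0;0 0.1 0 0 0 0 0;0 0.1 0 0 0 0 0"}}

```text
time_s: 14.22
eef_pos: [470.2, 93.0, 131.9]
ee_rot: [-0.0, 0.831, 0.556, -0.0]
force: [4.1, -2.8, -0.9]
grip_width: 0.158
grip_force: 69.5
```

>>> {"name": "step_arm", "arguments": {"commands": "0 0.1 0 0 0 0 0;0 0.1 0 0 0 0 0;0 0.1 0 0 0 0 0"}}

```text
time_s: 14.47
eef_pos: [470.5, 93.9, 132.0]
ee_rot: [-0.0, 0.831, 0.556, -0.0]
force: [2.4, -4.7, -2.5]
grip_width: 0.154
grip_force: 69.4
```

>>> {"name": "step_arm", "arguments": {"commands": "0 -0.2 0 0 0 0 0;0 -0.3 0 0 0 0 0;0 -0.3 0 0 0 0 0"}}

```text
time_s: 14.72
eef_pos: [469.6, 91.5, 132.1]
ee_rot: [-0.0, 0.831, 0.556, 0.0]
force: [4.5, -0.2, -2.8]
grip_width: 0.159
grip_force: 69.3
```

>>> {"name": "step_arm", "arguments": {"commands": "0 -0.1 0 0 0 0 0;0 -0.1 0 0 0 0 0;0 -0.1 0 0 0 0 0"}}

```text
time_s: 14.97
eef_pos: [469.3, 90.6, 132.2]
ee_rot: [-0.0, 0.831, 0.556, 0.0]
force: [4.3, 1.0, -1.9]
grip_width: 0.158
grip_force: 69.4
```

>>> {"name": "step_arm", "arguments": {"commands": "0 0.17 0.1 0 0 0 0;0 0.17 0.3 0 0 0 0;0 0.17 0.5 0 0 0 0;0 0.17 0.7 0 0 0 0;0 0.17 0.9 0 0 0 0;0 0.17 1.1 0 0 0 0;0 0.17 1.3 0 0 0 0;0 0.17 1.5 0 0 0 0;0 0.17 1.6 0 0 0 0;0 0.17 1.6 0 0 0 0"}}

```text
time_s: 15.8
eef_pos: [484.7, 85.7, 131.9]
ee_rot: [-0.0, 0.831, 0.556, -0.0]
force: [-3.9, 0.8, -1.7]
grip_width: 0.158
grip_force: 69.4
```

```bash
cat > st.py <<'E'
from h import *
np.set_printoptions(precision=2,suppress=True)
s=sense();a=np.radians(-22.5);X=np.array([np.cos(a),np.sin(a),0]);Y=np.array([-np.sin(a),np.cos(a),0]);S=np.array([480.1,86.6,83])
d=s['eef_pos']-S;print('u,v,z',d@X,d@Y,s['eef_pos'][2],'F',s['force']@X,s['force']@Y,s['force'][2],'T',s['wrist_torque'])
E
python3 st.py
```

```text
u,v,z 4.565473278626732 0.9259540165272615 131.94122966202292 F -3.889321457143647 -0.7343444669081017 -1.7469413627799506 T [0.28 0.9  0.02]
```

>>> {"name": "step_arm", "arguments": {"commands": "0 0 0 0.1 0 0 0;0 0 0 0.2 0 0 0;0 0 0.1 0.2 0 0 0;0 0 0.2 0.2 0 0 0;0 0 0.2 0.2 0 0 0"}}

```text
time_s: 16.22
eef_pos: [486.5, 85.1, 130.4]
ee_rot: [-0.0, 0.831, 0.556, -0.0]
force: [-4.2, 1.7, 3.8]
grip_width: 0.157
grip_force: 70.2
```

>>> {"name": "step_arm", "arguments": {"commands": "0 0 0.1 0 0 0 0;0 0 0.15 0 0 0 0;0 0 0.15 0 0 0 0"}}

```text
time_s: 16.47
eef_pos: [487.8, 84.6, 130.3]
ee_rot: [-0.0, 0.831, 0.556, -0.0]
force: [-4.5, 1.8, 3.5]
grip_width: 0.158
grip_force: 70.2
```

>>> {"name": "step_arm", "arguments": {"commands": "0 0 0.1 0 0 0 0;0 0 0.15 0 0 0 0;0 0 0.15 0 0 0 0"}}

```text
time_s: 16.72
eef_pos: [489.2, 84.0, 130.3]
ee_rot: [-0.0, 0.831, 0.556, 0.0]
force: [-4.8, 1.6, 2.7]
grip_width: 0.157
grip_force: 70.1
```

>>> {"name": "step_arm", "arguments": {"commands": "0 0 0.1 0 0 0 0;0 0 0.15 0 0 0 0;0 0 0.15 0 0 0 0"}}

```text
time_s: 16.97
eef_pos: [490.8, 83.3, 130.1]
ee_rot: [0.0, 0.831, 0.556, 0.0]
force: [-3.4, 1.7, -0.5]
grip_width: 0.159
grip_force: 69.7
```

>>> {"name": "step_arm", "arguments": {"commands": "0 0 0.05 0 0 0 0;0 0 0.05 0.05 0 0 0;0 0 0.05 0.1 0 0 0;0 0 0.05 0.1 0 0 0"}}

```text
time_s: 17.3
eef_pos: [491.1, 83.1, 129.0]
ee_rot: [0.0, 0.831, 0.556, 0.0]
force: [-3.5, 1.4, -0.5]
grip_width: 0.158
grip_force: 69.7
```

In: the pin passes the plate's level without load. Lowering gently.

>>> {"name": "step_arm", "arguments": {"commands": "0 0 0 0.1 0 0 0;0 0 0 0.2 0 0 0;0 0 0 0.3 0 0 0;0 0 0 0.3 0 0 0"}}

```text
time_s: 17.63
eef_pos: [491.0, 83.1, 125.8]
ee_rot: [-0.0, 0.831, 0.556, -0.0]
force: [-3.2, 1.9, -0.4]
grip_width: 0.156
grip_force: 69.6
```

>>> {"name": "step_arm", "arguments": {"commands": "0 0 0 0.1 0 0 0;0 0 0 0.2 0 0 0;0 0 0 0.3 0 0 0;0 0 0 0.4 0 0 0;0 0 0 0.4 0 0 0"}}

```text
time_s: 18.05
eef_pos: [491.0, 83.1, 121.9]
ee_rot: [-0.0, 0.831, 0.556, -0.0]
force: [-3.0, 2.1, 0.2]
grip_width: 0.157
grip_force: 69.6
```

```bash
python3 st.py
```

```text
u,v,z 11.404960471536835 0.9686939796758808 121.86274952801188 F -3.5888197782666444 0.819275579379 0.24170126736432246 T [0.38 0.88 0.01]
```

>>> {"name": "step_arm", "arguments": {"commands": "0 0 -0.05 0.15 0 0 0;0 0 -0.1 0.3 0 0 0;0 0 -0.1 0.45 0 0 0;0 0 -0.1 0.6 0 0 0;0 0 -0.1 0.7 0 0 0;0 0 -0.1 0.7 0 0 0"}}

```text
time_s: 18.55
eef_pos: [490.3, 83.4, 114.9]
ee_rot: [0.0, 0.831, 0.556, -0.0]
force: [-0.9, 0.5, 0.1]
grip_width: 0.158
grip_force: 69.5
```

>>> {"name": "step_arm", "arguments": {"commands": "0 0 0 0.1 0 0 0;0 0 0 0.2 0 0 0;0 0 0 0.3 0 0 0;0 0 0 0.35 0 0 0;0 0 0 0.35 0 0 0"}}

```text
time_s: 18.97
eef_pos: [490.2, 83.5, 111.5]
ee_rot: [-0.0, 0.831, 0.556, -0.0]
force: [-0.5, 0.9, -1.8]
grip_width: 0.158
grip_force: 69.5
```

>>> {"name": "step_arm", "arguments": {"commands": "0 0 0 0.05 0 0 0;0 0 0 0.1 0 0 0;0 0 0 0.15 0 0 0;0 0 0 0.15 0 0 0;0 0 0 0.15 0 0 0"}}

```text
time_s: 19.38
eef_pos: [490.2, 83.5, 110.1]
ee_rot: [-0.0, 0.831, 0.556, -0.0]
force: [-1.7, 1.1, -1.6]
grip_width: 0.158
grip_force: 69.5
```

>>> {"name": "step_arm", "arguments": {"commands": "0 0 0 0.05 0 0 0;0 0 0 0.1 0 0 0;0 0 0 0.1 0 0 0;0 0 0 0.1 0 0 0"}}

```text
time_s: 19.72
eef_pos: [490.2, 83.5, 109.2]
ee_rot: [0.0, 0.831, 0.556, 0.0]
force: [-1.9, -0.4, 1.6]
grip_width: 0.159
grip_force: 69.8
```

>>> {"name": "step_arm", "arguments": {"commands": "0.5 0 0 0 0 0 0;0.5 0 0 0 0 0 0;0.8 0 0 0 0 0 0;0.8 0 0 0 0 0 0;0.8 0 0 0 0 0 0;0.8 0 0 0 0 0 0"}}

```text
time_s: 20.22
eef_pos: [490.3, 83.5, 109.1]
ee_rot: [0.0, 0.831, 0.556, 0.0]
force: [-0.7, 0.5, 0.1]
grip_width: 0.801
grip_force: 0.0
```

>>> {"name": "step_arm", "arguments": {"commands": "0.8 0 0 -2 0 0 0;0.8 0 0 -5 0 0 0;0.8 0 0 -8 0 0 0;0.8 -2 0 -11 0 0 0;0.8 -6 0 -13 0 0 0;0.8 -6 0 -13 0 0 0;0.8 -6 0 -13 0 0 0"}}

```text
time_s: 20.8
eef_pos: [467.4, 26.9, 240.1]
ee_rot: [0.001, 0.832, 0.555, 0.001]
force: [-0.2, -0.3, -0.0]
grip_width: 0.805
grip_force: 0.0
```

```bash
python3 look.py w7 pin_grip pin_tip axle_pin; python3 -c "
from h import *
a=save('scene','s2.png');b=save('side','b2.png')
x=np.hstack([cv2.resize(a[150:250,300:400],(400,400)),cv2.resize(b[140:240,270:370],(400,400))]);cv2.imwrite('pics/fin.png',x)
for n in ('scene','side'): print([(np.round(r['xy'],1),round(r['score'],2)) for r in spot_point(n,'pin_grip')])
p=(489,81.8,111);print(proj('scene',p),proj('side',p),proj('wrist',p))"; python3 st.py
```

```text
pin_grip [(array([312.8, 116.7]), 0.73)]
pin_tip [(array([469., 368.]), 0.77), (array([345.7, 311.2]), 0.65)]
axle_pin [(array([311. , 114.6]), 0.73), (array([470.4, 368. ]), 0.62), (array([346.5, 311.7]), 0.54)]
[467.4   26.92 240.15] [0.   0.83 0.55 0.  ] 20.8 0.045841599239054745
[(array([252.6, 150.3]), 0.71), (array([200.5, 175. ]), 0.66), (array([350.7, 203.3]), 0.57), (array([279. , 160.4]), 0.55)]
[(array([331.5, 269.3]), 0.77), (array([319.6, 250.6]), 0.53), (array([397.6, 286.1]), 0.5), (array([319. , 178.5]), 0.4)]
[350.9966358  201.53569181] [314.56356167 180.70932885] [314.22679502 121.68007756]
u,v,z 10.333123879473106 -58.52548215679078 238.58417512457495 F 0.7543869138026131 0.11024675762369197 0.6919231715793506 T [0.03 0.02 0.01]
```

View pics/fin.png

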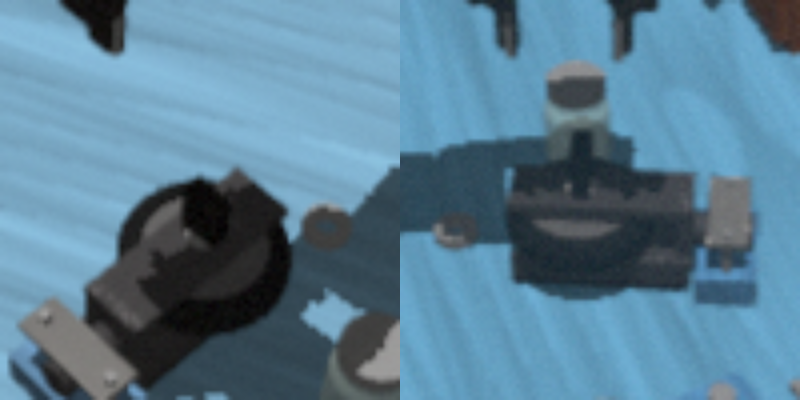

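```bash
python3 -c "
from h import *
for z in (87,111,131,136): print(z,proj('side',(489,81.8,z)),proj('scene',(489,81.8,z)))
g=cv2.imread('pics/b2.png',0);print([(r,g[r,311:320].tolist()) for r in range(168,192)])
"
```

```text
87 [314.79526323 186.4192981 ] [350.50035453 206.56751773]
111 [314.56356167 180.70932885] [350.9966358  201.53569181]
131 [314.36582144 175.83629042] [351.42369084 197.20575479]
136 [314.31570728 174.60129503] [351.53244026 196.1031379 ]
[(168, [143, 144, 141, 137, 139, 141, 152, 152, 152]), (169, [155, 154, 145, 129, 126, 127, 143, 148, 148]), (170, [129, 123, 125, 117, 115, 117, 117, 118, 113]), (171, [105, 104, 107, 110, 106, 104, 100, 95, 93]), (172, [94, 87, 79, 68, 69, 67, 72, 84, 91]), (173, [87, 82, 56, 40, 42, 42, 51, 74, 89]), (174, [91, 79, 47, 41, 31, 38, 46, 73, 89]), (175, [96, 75, 46, 37, 41, 40, 50, 73, 88]), (176, [96, 70, 46, 37, 40, 42, 45, 72, 89]), (177, [83, 66, 43, 38, 40, 39, 41, 76, 84]), (178, [84, 58, 44, 35, 42, 42, 47, 72, 91]), (179, [66, 52, 39, 42, 41, 42, 44, 56, 60]), (180, [47, 48, 42, 46, 40, 39, 40, 42, 44]), (181, [45, 37, 41, 42, 46, 43, 40, 43, 41]), (182, [44, 41, 42, 42, 39, 40, 40, 43, 44]), (183, [44, 45, 37, 44, 41, 45, 38, 39, 46]), (184, [50, 47, 40, 41, 47, 39, 51, 53, 49]), (185, [64, 62, 47, 42, 43, 43, 52, 63, 59]), (186, [100, 95, 47, 40, 45, 38, 58, 68, 61]), (187, [88, 81, 46, 43, 38, 47, 81, 83, 70]), (188, [73, 65, 48, 44, 46, 47, 70, 82, 71]), (189, [73, 74, 56, 53, 52, 50, 65, 71, 72]), (190, [73, 71, 73, 69, 69, 70, 75, 75, 73]), (191, [67, 68, 72, 72, 71, 73, 72, 69, 72])]
```

```bash
python3 -c "
from rig import *
print(finish_job())"
```

```text
the job is handed in; nothing more can be done
None
```

The axle pin is threaded down through the slot, hub and lower hole, its collar is on the upper arm by contact force and camera check, and it is released. The job was handed in at about 21 s of the 72 s allowed, but no verdict came back.

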